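# Hold a clock movement over the tester's pickup

### The arm

A 7-joint arm with a two-finger parallel gripper is mounted at the origin on a cart in front of the work surface, level with it; the furniture and walls round the work are solid. World frame = base frame: x ahead of the robot, y to its left, z up, the work surface at z = 0. Lengths are in m, angles in rad, forces in N, time in s.
With the tool pointing down it reaches from about 0.4 to 0.875 m from the base axis. Payload 19.3 kg.
Tool frame: the origin (TCP) lies midway between the tips of the shut fingers; the grasp point (between the pads) lies 19 mm behind it (bot.pinch_z is the distance from the TCP to the grasp point, in m); z points along the fingers, y is the direction in which the jaws open and shut (so a half turn about z gives the same grasp; the last joint's range is limited). The gripper opens to 85 mm and grips with 20 to 120 N. Pads are 22 mm wide; open, the fingers measure 114 mm over their backs; the gripper's body (76 mm by 85 mm) begins 54 mm behind the grasp point. The pads swing forward as they close: fully open they stand 13 mm farther back than shut.
Start: joints at [-1.38, 0.521, -0.036, 1.599, 0.021, 1.021, -0.113], TCP at [0.161, 0.604, 0.231] pointing down, gripper open.
Joint ranges: [-2.91, 2.91], [-0.3, 2.13], [-1.5, 1.42], [0.17, 2.43], [-1.26, 4.41], [0.16, 1.93], [-2.52, 2.52]. Speed limits (rad/s): [1.89, 1.89, 2.39, 2.39, 3.01, 3.01, 3.01].

### API

Orientations are given as [roll, pitch, yaw] about the fixed x, y, z axes, in that order (R = Rz(yaw) Ry(pitch) Rx(roll)).
In Python, from workcell import bot gives the robot as it stands. The module is installed in compiled form; this text tells all that it offers.
- The arm moves only by the tool move_arm, never from a script. Its argument "moves" is text: rows parted by semicolons, each of 4 numbers parted by spaces: the shift along the tool's x, y, z in mm, then the turn about the tool's z in rad. In form: dx dy dz yaw; .... A call has exactly 10 rows; each row is the pose to reach, as a shift and turn from the pose commanded when the call began, along the tool's axes at that moment; what a row does not reach only later rows make up. A row lasts 1/12 s, in which the tool goes at most 41.7 mm and 7.16 degrees, less where a joint would pass 70% of its speed; a pose out of reach is approached as far as the arm can. A call with a gripper value outside its range is refused whole. "grip" is the opening, from 0 (shut) to 1 (fully open), set as the call begins (left out, the last holds). The fingers move at their own pace and stop on an object; "grip_force" is the grip in N (left out, the last holds). Time passes only in rows, so rows that repeat a pose let the fingers close, or fill a call up. It gives the time, the measured TCP pose, the force and the opening at its end, in the units of the state.
- bot.observe(): the state, without advancing time (a new reading comes with each control period).
- bot.grab_frame(name): name is "scene" or "top"; returns a dict with "frame" (480x640x3 uint8, red, green, blue), "z_map" (480x640 float32, m along the optical axis (not along the pixel's ray), 0 where there is no reading), "K" (3x3 intrinsics, pixels), "eye" and "attitude" of the camera in the world. Camera axes: x right, y up, looking along -z (the intrinsics and any distortion apply to the point x, -y, -z); pixel columns grow to the right and rows downward; lengths in m; the calibration is good to about 2 mm. A picture is of the moment at which its call begins.
- bot.job_done(): hands the job in, once; it reports no verdict.
Trained networks look in a picture, given as the dict that the camera call returned (one of the last four; its "shot" number tells which), for a name from the list of things; names that differ only in an ending like _2 or _b are one class to them, and where a whole thing is asked for, a point or a joint stands for the part that bears it (a point fixed in the world has none). Each returns a list of dicts, best first, with "conf" (0 to 1); they miss things now and then, are a little off and sometimes report something else, mostly with a low value. They report only what shows in the picture. A call takes as long as a camera call. They do not tell look-alikes from the thing itself.
- bot.search_frame(picture, label): "at" ([column, row] in pixels, amid what is visible of it).
- bot.pinpoint(picture, label): "at" ([column, row] in pixels: a listed point, or the origin of a listed thing).
The state is a dict: "clock": time; "qpos": joint angles; "qd": joint speeds; "joint_efforts": joint torques, N m; "position": TCP position; "tool_rot": TCP orientation; "force": force on the tool from outside, world axes, zero at the start; "moment": the same for the moment, N m; "grip_width": finger opening in m.
Only numpy, scipy, OpenCV 4.12 (cv2) and the standard library are available. Lean on these libraries where they do the work, as an engineer would, in place of code of your own. Each camera call takes 0.05 s, during which the arm holds its last target. There are 200 camera calls.

### The job

Set the movement tester going by pressing its keys down one at a time, letting each come back up: first the long bar key, then the round key, then the square key. Then pick up the square black clock movement, carry it over the top of the plywood guard, and finish while still holding it level and still in the gripper, about 1 cm above the pickup stand's square head, centred on it and with its sides in line with the head's sides. Neither the movement nor the gripper may touch the guard or the pickup stand, and everything else stays where it is.

Things in the scene. Friction and masses are not known exactly. Their poses are not given: they have to be found in the camera images.
- movement: quartz clock movement to be tested: flat black square box, 50 x 50 mm and 18 mm high, with a thin pale shaft (8 mm) that rises off-centre on top to 31 mm; about 60 g, lying loose on the work surface with the shaft up. Origin: centre of its underside; z up, x and y parallel to its square sides. It is gripped across two opposite sides of the box
- guard: low upright plywood chip guard, fixed on the work surface between the movement and the tester: 300 mm long (its x axis), 12 mm thick (its y axis; its two feet are 44 mm wide and 42 mm high at most), 90 mm high. Origin: centre of its underside, on the work surface
- key_box: fixed grey key box of the tester, 70 mm (x) x 150 mm (y), top face 36 mm above the work surface, with three off-white keys in a row along its y axis: long bar key at y = +44 mm, round key at the middle, square key at y = -44 mm. Origin: centre of its underside on the work surface
- bar_key_top (a point): centre of the top of the long bar key (46 x 22 mm, long side along the box's x), 10 mm proud of the box when up
- round_key_top (a point): centre of the top of the round key (27 mm across), 10 mm proud of the box when up
- square_key_top (a point): centre of the top of the square key (26 x 26 mm), 10 mm proud of the box when up
- bar_key (a joint): long bar key, a sprung plunger key; 0 = up, grows as it is pressed, 0.005 m = fully down. The spring pushes back with 1.5 N at the top and 4 N at the bottom; 3.5 mm or more counts as pressed
- round_key (a joint): round key, a sprung plunger key; 0 = up, grows as it is pressed, 0.005 m = fully down. The spring pushes back with 1.5 N at the top and 4 N at the bottom; 3.5 mm or more counts as pressed
- square_key (a joint): square key, a sprung plunger key; 0 = up, grows as it is pressed, 0.005 m = fully down. The spring pushes back with 1.5 N at the top and 4 N at the bottom; 3.5 mm or more counts as pressed
- pickup: fixed pickup stand of the tester: 86 x 86 x 12 mm foot plate, a round neck, and on it a plain grey square head 50 x 50 mm, 20 mm thick, its flat top 60 mm above the work surface. Origin: centre of its underside on the work surface; x and y parallel to the head's sides. The stand is turned by any small yaw
- pickup_top (a point): centre of the flat square top of the pickup head, 60 mm above the work surface; z up
- abrasive_roll: bystander: loose brown roll, 61 mm across, 26 mm high, standing among the work on the movement's side; origin at the centre of its underside
- turned_box: bystander: loose small turned wooden box with a knob, 59 mm across, 71 mm high, on the movement's side; origin at the centre of its underside
- wax_tin: bystander: loose round tin, 87 mm across, 45 mm high; origin at the centre of its underside
- sealer_can: bystander: loose white can with black cap, 64 mm across, 112 mm high; origin at the centre of its underside
- glue_bottle: bystander: loose small bottle with red nozzle, 40 mm across, 114 mm high; origin at the centre of its underside
- chuck_key: bystander: loose steel T-shaped key, 76 x 99 x 15 mm, lying flat; origin at its underside
- hex_key: bystander: loose L-shaped hex key, 85 x 31 x 6 mm, lying flat; origin at its underside
Not all that is in view belongs to the job. Of the things that look like the movement, take the one that is nearest to the robot's base at the start.

How it is judged:
On the way, in this order (a step that is already met when the one before it is completed fails the run):
1. the bar key is pressed down, the other two keys being up (value of joint bar_key above 0.0035 m and value of joint each of round_key, square_key below 0.001 m), for 0.05 s.
2. the round key is pressed down, the other two keys being up (value of joint round_key above 0.0035 m and value of joint each of bar_key, square_key below 0.001 m), for 0.05 s.
3. the square key is pressed down, the other two keys being up (value of joint square_key above 0.0035 m and value of joint each of bar_key, round_key below 0.001 m), for 0.05 s.
4. the keys are up and the movement is above the guard, clear of its top (value of joint each of bar_key, round_key, square_key below 0.001 m and z of movement in the frame of guard above 0.092 m and y of movement in the frame of guard between -0.04 and 0.04 m and x of movement in the frame of guard between -0.165 and 0.165 m).
At the end, for the whole second after the job is handed in: the movement is held in the fingers and still, its underside 4 to 16 mm above the pickup head's top, its centre within 6 mm of the head's centre, its sides within 0.12 rad of the head's sides (any of the four ways round), level within 0.1 rad, not touching the pickup; all three keys up (horizontal distance between movement and pickup_top below 0.006 m and z of movement in the frame of pickup_top between 0.004 and 0.016 m and (angle between the x axis of movement and the x axis of pickup, either way round below 0.12 rad or angle between the x axis of movement and the y axis of pickup, either way round below 0.12 rad) and angle between movement's own z axis and vertical below 0.1 rad and value of joint each of bar_key, round_key, square_key below 0.001 m and linear speed of movement below 0.02 m/s and angular speed of movement below 0.2 rad/s and contact force between the fingers and movement above 1 N and contact force between movement and pickup below 0.1 N); the arm keeps its last pose, push and grip.
It fails at once if the movement, gripper or arm touches the guard (contact force between any of movement, the fingers, the arm and guard above 0.5 N).
It fails at once if the movement, gripper or arm touches the pickup stand (contact force between any of movement, the fingers, the arm and pickup above 0.5 N).
It fails at once if two keys are pressed at once (value of joint each of bar_key, round_key above 0.002 m or value of joint each of round_key, square_key above 0.002 m or value of joint each of bar_key, square_key above 0.002 m).
It fails at once if a bystander is shifted by more than 20 mm (distance of any of abrasive_roll, turned_box, wax_tin, sealer_can, glue_bottle, chuck_key, hex_key from where it was at the start of the episode above 0.02 m).
It also fails if it takes over 61 s, if anything falls off the work surface, if the arm or the gripper's body presses on something with over 40 N, if the wrist force passes 120 N, or if a joint passes its speed limit or range.

## Working session

There is one attempt and no reset: what is moved stays moved. The work goes in short steps, Python scripts to look and compute and a tool call to move; the robot and the scene stay as the last step left them, time stands still between calls to the robot, and variables do not carry over. Pictures are saved under pics/ and viewed, about 8 in all and at most 12, crops included, and the job is handed in when it is done.

Besides the shell and the picture viewer there is one more tool, called after ">>>" in YAML: its name, and indented under it one key for each argument. move_arm: Moves the arm, as the interface text tells. Its arguments: {"type":"object","properties":{"moves":{"type":"string"},"grip":{"type":"number"},"grip_force":{"type":"number"}},"required":["moves"]}

```bash
mkdir -p pics
cat > h.py <<'E'
import numpy as np, cv2
from workcell import bot
from scipy.spatial.transform import Rotation as R
def att(p):
    a=np.array(p["attitude"],float)
    if a.shape==(3,3): return a
    return R.from_euler('xyz',a).as_matrix() if a.size==3 else R.from_quat(a).as_matrix()
def cloud(p):
    z=p["z_map"].astype(float);K=np.array(p["K"]);v,u=np.mgrid[0:480,0:640]
    c=np.stack([(u-K[0,2])/K[0,0]*z,-(v-K[1,2])/K[1,1]*z,-z],-1)
    w=c@att(p).T+np.array(p["eye"]); w[z==0]=np.nan; return w
def ray(p,at,h):
    K=np.array(p["K"]);d=att(p)@np.array([(at[0]-K[0,2])/K[0,0],-(at[1]-K[1,2])/K[1,1],-1]);e=np.array(p["eye"])
    return e+d*(h-e[2])/d[2]
def save(p,n): cv2.imwrite(n,p["frame"][:,:,::-1])
E
python3 - <<'E'
from h import *
print(bot.observe(),bot.pinch_z)
for n in("scene","top"):
    p=bot.grab_frame(n);save(p,f"pics/{n}0.png");print(n,{k:v for k,v in p.items() if k not in("frame","z_map")})
    for l,h in dict(movement=0,guard=0,key_box=0,bar_key_top=.046,round_key_top=.046,square_key_top=.046,pickup_top=.06,abrasive_roll=0,turned_box=0,wax_tin=0,sealer_can=0,glue_bottle=0,chuck_key=0,hex_key=0).items():
        for d in bot.pinpoint(p,l)[:4]: print(l,np.round(d["at"]),round(d["conf"],2),np.round(ray(p,d["at"],h),3))
E
```

```text
{'clock': 0.0, 'qpos': array([-1.38019923,  0.52201967, -0.03631658,  1.59999634,  0.02117764,
        1.021093  , -0.11278646]), 'qd': array([ 0.00057732,  0.00041961,  0.00023712, -0.00071158,  0.00086428,
        0.00025897,  0.00058625]), 'joint_efforts': array([ 6.75717984e-04, -9.27114987e+01,  1.98011689e+00, -3.69928336e+01,
        1.78831798e-02,  8.26439238e-03,  4.49491904e-05]), 'position': array([0.16110629, 0.60353416, 0.2307265 ]), 'tool_rot': array([-3.14046239e+00,  6.68735559e-05,  2.88077788e+00]), 'force': array([-0.12815124,  0.99446088, -0.86611906]), 'moment': array([-0.02804176,  0.04277766, -0.03617823]), 'grip_width': 0.08559327333311634} 0.0187
scene {'K': array([[463.80082008,   0.        , 319.58252548],
       [  0.        , 463.80082008, 239.90535836],
       [  0.        ,   0.        ,   1.        ]]), 'eye': array([ 0.05296797, -0.63308606,  0.65933591]), 'attitude': array([ 0.9405678 ,  0.01173583, -0.7310343 ]), 'shot': 1}
movement [353. 293.] 0.8 [ 0.577 -0.141  0.   ]
movement [193. 242.] 0.69 [0.421 0.247 0.   ]
movement [484. 324.] 0.41 [ 0.69
[... 1483 characters left out ...]
046]
bar_key_top [313. 290.] 0.57 [ 0.446 -0.005  0.046]
bar_key_top [294. 283.] 0.55 [0.46  0.034 0.046]
round_key_top [314. 289.] 0.41 [ 0.448 -0.008  0.046]
square_key_top [335. 295.] 0.69 [ 0.436 -0.052  0.046]
pickup_top [313. 205.] 0.66 [ 0.627 -0.005  0.06 ]
pickup_top [190. 245.] 0.65 [0.541 0.257 0.06 ]
abrasive_roll [215. 193.] 0.56 [0.665 0.221 0.   ]
turned_box [190. 244.] 0.74 [0.548 0.274 0.   ]
wax_tin [419. 177.] 0.97 [ 0.699 -0.239  0.   ]
sealer_can [478. 172.] 0.97 [ 0.708 -0.371  0.   ]
glue_bottle [278. 156.] 0.74 [0.749 0.079 0.   ]
chuck_key [438. 327.] 0.61 [ 0.366 -0.276  0.   ]
hex_key [334. 164.] 0.66 [ 0.73 -0.05  0.  ]
hex_key [186. 247.] 0.26 [0.54  0.282 0.   ]
```

View pics/top0.png

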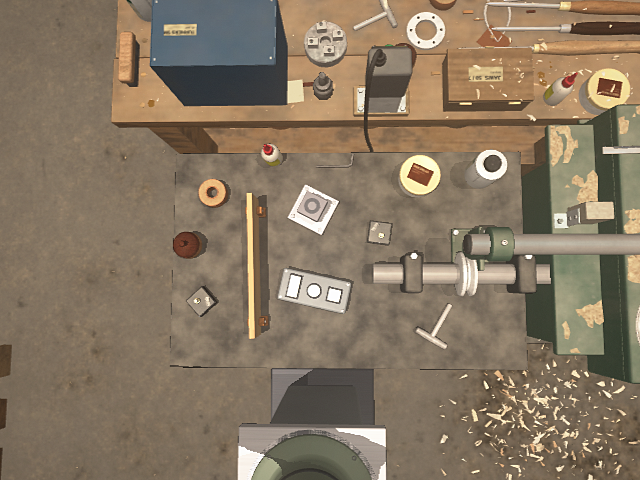

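View pics/scene0.png

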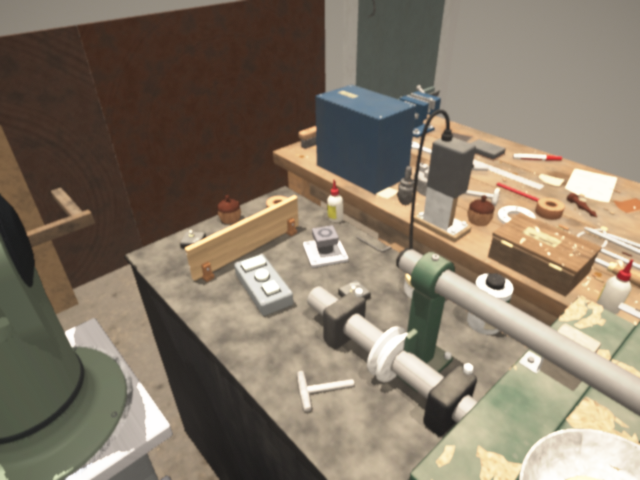

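Candidates for the movement: (203,301), about 0.48 m from the base on the far side of the guard, and (380,232), about 0.60 m away next to the lathe. I choose (203,301), the nearer one. Now I'll measure everything with depth and colour.

Run:
```python
from h import *
p=bot.grab_frame("top");w=cloud(p);f=p["frame"]
def comp(name,box,mask):
    u0,u1,v0,v1=box;m=np.zeros((480,640),np.uint8);m[v0:v1,u0:u1]=mask[v0:v1,u0:u1]
    n,L,s,c=cv2.connectedComponentsWithStats(m)
    for i in range(1,n):
        if s[i,4]<25: continue
        P=w[L==i];P=P[~np.isnan(P[:,0])]
        r=cv2.minAreaRect((P[:,:2]*1000).astype(np.float32))
        print(name,s[i,4],np.round(c[i]),"medz",np.round(np.median(P[:,2]),4),np.round(r[0],1),np.round(r[1],1),round(r[2],1))
z=w[...,2]
z=np.nan_to_num(z)
comp("table?",(360,420,300,340),(abs(z)<.01))
comp("mov",(180,225,280,325),(z>.012)&(z<.025))
comp("mov+",(180,225,280,325),(z>.01))
comp("decoy",(360,400,215,250),(z>.012)&(z<.025))
comp("head",(285,345,180,240),(z>.052)&(z<.07))
comp("foot",(285,345,180,240),(z>.006)&(z<.02))
comp("box",(270,360,260,320),(z>.03)&(z<.041))
comp("keys",(270,360,260,320),(z>.0415)&(z<.06))
g=f.min(-1)
comp("keysC",(270,360,260,320),(g>190).astype(np.uint8))
comp("guard",(235,275,185,345),(z>.08))
comp("guardfeet",(255,275,185,345),(z>.025)&(z<.06))
big=np.hstack([cv2.resize(f[270:330,175:235,::-1],(400,400),interpolation=2),cv2.resize(f[175:235,285:345,::-1],(400,400),interpolation=2)])
cv2.imwrite("pics/crop1.png",big)
```

```text
table? 2379 [389. 319.] medz 0.0001 [ 381.9 -171.3] [ 85.1 130.4] 0.2
mov 479 [201. 301.] medz 0.0176 [420.6 242.5] [49.1 49.2] 41.3
mov+ 507 [201. 301.] medz 0.0176 [420.8 243. ] [49.9 49.9] 41.7
decoy 475 [379. 232.] medz 0.0176 [ 572.2 -148.9] [48.9 49.1] 82.5
head 551 [312. 206.] medz 0.0605 [624.5  -2.9] [50.2 49.9] 62.2
foot 903 [314. 211.] medz 0.0127 [623.4  -2.2] [86.5 88. ] 63.1
box 1739 [315. 290.] medz 0.0362 [445.3  -6.8] [149.8  70. ] 77.6
keys 227 [294. 286.] medz 0.0463 [456.3  35.7] [21.9 48.9] 77.2
keys 120 [314. 291.] medz 0.0459 [445.   -7.5] [23.3 25.6] 0.0
keys 147 [334. 295.] medz 0.0464 [436.4 -49.4] [29.3 25.5] 76.0
keysC 210 [293. 286.] medz 0.0464 [454.7  36.3] [21.4 44.2] 76.8
keysC 512 [310. 297.] medz 0.0364 [442.7  -5.6] [140.6  56. ] 77.6
keysC 119 [313. 290.] medz 0.0459 [445.   -6.3] [23.2 24. ] 0.1
keysC 141 [334. 295.] medz 0.0464 [435.9 -49.2] [25.2 24.4] 76.1
guard 945 [251. 266.] medz 0.09 [498.3 121. ] [298.3  13.2] 1.9
guardfeet 457 [258. 267.] medz 0.0424 [498.  109.1] [296.   14.2] 2.0
```

View pics/crop1.png

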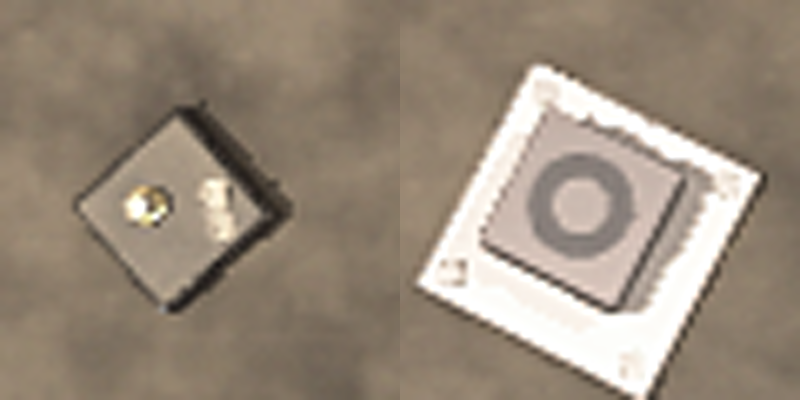

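Both the movement (top centre 0.4207, 0.2425; sides at 41.5°) and the pickup head (0.6245, -0.003; sides at 62.5°) agree with the given sizes, and so do the keys. I'm setting out with the fingers shut.

>>> move_arm:
  moves: "-27 -30 0 0; -54 -59 0 0; -81 -89 0 0; -108 -118 0 0; -135 -148 0 0; -162 -177 0 0; -189 -207 0 0; -216 -236 0 0; -243 -266 0 0; -270 -295 0 0"
  grip: 0
  grip_force: 40

```text
clock: 2.38
position: [0.3464, 0.2473, 0.2316]
tool_rot: [3.141, 0.0, 2.881]
force: [1.8, 0.7, -0.5]
grip_width: -0.0002
```

>>> move_arm:
  moves: "-25 -27 5 0; -50 -55 10 0; -75 -82 20 0; -100 -110 40 0; -125 -138 60 0; -150 -165 90 0; -161 -177 120 0; -161 -177 140 0; -161 -177 140 0; -161 -177 140 0"

```text
clock: 3.22
position: [0.4554, 0.0367, 0.0912]
tool_rot: [-3.141, -0.002, 2.88]
force: [0.2, 0.5, 1.0]
grip_width: 0.0001
```

```bash
cat >> h.py <<'E'
def go(x,y,z,ydeg=None):
    o=bot.observe();Rm=R.from_euler('xyz',o["tool_rot"]).as_matrix();d=Rm.T@(np.array([x,y,z])-o["position"])
    a=np.degrees(np.arctan2(Rm[1,1],Rm[0,1]))
    t=None if ydeg is None else np.radians(-((ydeg-a+90)%180-90))
    print("clk",round(o["clock"],2),"pos",np.round(o["position"],4),"yang",round(a,2),"delta mm",np.round(d*1000,1),"turn",t,"F",np.round(o["force"],1),"w",round(o["grip_width"],4))
E
python3 - <<'E'
from h import *
go(.4555,.036,.06); go(.445,-.007,.06); go(.436,-.0495,.06)
p=bot.grab_frame("top");save(p,"pics/t2.png")
q=bot.grab_frame("scene");a=p["frame"][210:360,230:430,::-1];b=q["frame"][190:340,180:380,::-1]
cv2.imwrite("pics/c2.png",np.hstack([cv2.resize(a,(400,300)),cv2.resize(b,(400,300))]))
E
```

```text
clk 3.22 pos [0.4554 0.0367 0.0912] yang 75.03 delta mm [-0.4 -0.6 31.2] turn None F [0.2 0.5 1. ] w 0.0001
clk 3.22 pos [0.4554 0.0367 0.0912] yang 75.03 delta mm [ -1.3 -44.8  31.2] turn None F [0.2 0.5 1. ] w 0.0001
clk 3.22 pos [0.4554 0.0367 0.0912] yang 75.03 delta mm [ -3.6 -88.2  31.2] turn None F [0.2 0.5 1. ] w 0.0001
```

View pics/c2.png

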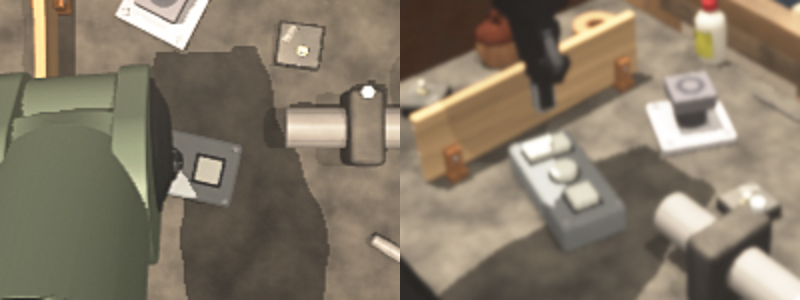

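The left panel shows the gripper over the key box. The right panel shows the shut fingertips (545,105) straight above the bar key (545,148). I'll press it now.

>>> move_arm:
  moves: "0 0 20 0; 0 0 38 0; 0 0 42 0; 0 0 45 0; 0 0 47 0; 0 0 48 0; 0 0 49 0; 0 0 49.5 0; 0 0 49.5 0; 0 0 49.5 0"

```text
clock: 4.15
position: [0.4563, 0.0368, 0.0421]
tool_rot: [3.141, 0.001, 2.881]
force: [0.6, 2.5, 3.2]
grip_width: -0.0002
```

>>> move_arm:
  moves: "0 0 0.3 0; 0 0 0.6 0; 0 0 0.9 0; 0 0 1.2 0; 0 0 1.5 0; 0 0 1.5 0; 0 0 1.5 0; 0 0 1.5 0; 0 0 1.5 0; 0 0 1.5 0"

```text
clock: 4.98
position: [0.4563, 0.0367, 0.0408]
tool_rot: [3.141, 0.001, 2.881]
force: [-0.9, 1.8, 19.1]
grip_width: 0.0001
```

Run:
```python
from h import *
go(.445,-.007,.06)
```

```text
clk 4.98 pos [0.4563 0.0367 0.0408] yang 75.05 delta mm [ -0.4 -45.1 -19.2] turn None F [-0.9  1.8 19.1] w 0.0001
```

The key bottomed (19 N). Next is the round key.

>>> move_arm:
  moves: "0 0 -15 0; 0 0 -30 0; 0 -15 -30 0; 0 -30 -30 0; 0 -45 -30 0; 0 -45 -30 0; 0 -45 -15 0; 0 -45 -6 0; 0 -45 -3 0; 0 -45 -1.5 0"

```text
clock: 5.82
position: [0.4438, -0.0068, 0.0412]
tool_rot: [-3.141, -0.002, 2.881]
force: [-1.2, -0.4, 4.2]
grip_width: 0.0001
```

>>> move_arm:
  moves: "0 0 0.3 0; 0 0 0.6 0; 0 0 0.8 0; 0 0 1 0; 0 0 1 0; 0 0 1 0; 0 0 1 0; 0 0 1 0; 0 0 1 0; 0 0 1 0"

```text
clock: 6.65
position: [0.4441, -0.0068, 0.041]
tool_rot: [3.142, -0.0, 2.881]
force: [-4.5, -0.6, 5.7]
grip_width: 0.0001
```

Run:
```python
from h import *
go(.436,-.0495,.06)
```

```text
clk 6.65 pos [ 0.4441 -0.0068  0.041 ] yang 75.06 delta mm [ -3.2 -43.4 -19. ] turn None F [-4.5 -0.6  5.7] w 0.0001
```

>>> move_arm:
  moves: "0 0 0.3 0; 0 0 0.6 0; 0 0 0.9 0; 0 0 1 0; 0 0 1 0; 0 0 1 0; 0 0 1 0; 0 0 1 0; 0 0 1 0; 0 0 1 0"

```text
clock: 7.48
position: [0.4442, -0.0067, 0.0406]
tool_rot: [3.141, 0.0, 2.881]
force: [-8.2, 0.0, 28.3]
grip_width: 0.0002
```

>>> move_arm:
  moves: "0 0 -15 0; 0 0 -30 0; -1 -15 -30 0; -2 -30 -30 0; -3 -43 -30 0; -3 -43 -30 0; -3 -43 -15 0; -3 -43 -6 0; -3 -43 -3 0; -3 -43 -1.5 0"

```text
clock: 8.32
position: [0.4362, -0.0486, 0.0409]
tool_rot: [3.142, -0.0, 2.881]
force: [-1.2, 2.1, 14.4]
grip_width: 0.0003
```

>>> move_arm:
  moves: "0 0 0.5 0; 0 0 1 0; 0 0 1.5 0; 0 0 1.5 0; 0 0 1.5 0; 0 0 1.5 0; 0 0 1.5 0; 0 0 1.5 0; 0 0 1.5 0; 0 0 1.5 0"

```text
clock: 9.15
position: [0.4363, -0.0487, 0.0407]
tool_rot: [3.141, 0.0, 2.881]
force: [-5.1, 2.1, 25.6]
grip_width: 0.0
```

Run:
```python
from h import *
go(.4207,.2425,.2,41.5)
```

```text
clk 9.15 pos [ 0.4363 -0.0487  0.0407] yang 75.08 delta mm [  90.   277.4 -159.2] turn 0.5860692339402631 F [-5.1  2.1 25.6] w 0.0
```

All three keys bottomed. Now to above the movement, opening on the way.

>>> move_arm:
  moves: "0 0 -35 0; 0 0 -70 0; 0 0 -110 0; 5 15 -150 0; 15 46 -160 0; 27 84 -160 0; 39 120 -160 0.1; 51 157 -160 0.2; 63 194 -160 0.3; 75 231 -160 0.4"
  grip: 1

```text
clock: 9.98
position: [0.4227, 0.1921, 0.2003]
tool_rot: [3.141, 0.0, 2.481]
force: [1.3, -0.6, -0.2]
grip_width: 0.0855
```

Run:
```python
from h import *
go(.4207,.2425,.12,41.5)
```

```text
clk 9.98 pos [0.4227 0.1921 0.2003] yang 52.15 delta mm [32.6 38.5 80.3] turn 0.18581423442818493 F [ 1.3 -0.6 -0.2] w 0.0855
```

>>> move_arm:
  moves: "11 13 0 0.06; 22 26 0 0.12; 32.5 38.5 10 0.186; 32.5 38.5 40 0.186; 32.5 38.5 70 0.186; 32.5 38.5 90 0.186; 32.5 38.5 110 0.186; 32.5 38.5 120 0.186; 32.5 38.5 120 0.186; 32.5 38.5 120 0.186"

```text
clock: 10.82
position: [0.4211, 0.2407, 0.0802]
tool_rot: [-3.141, -0.0, 2.3]
force: [0.0, -0.3, 0.4]
grip_width: 0.0856
```

Run:
```python
from h import *
go(.4207,.2425,.001,41.5)
p=bot.grab_frame("top");q=bot.grab_frame("scene")
w=cloud(p)
a=p["frame"][240:360,140:300,::-1];b=q["frame"][190:310,140:300,::-1]
cv2.imwrite("pics/c3.png",np.hstack([cv2.resize(a,(400,300)),cv2.resize(b,(400,300))]))
```

```text
clk 10.82 pos [0.4211 0.2407 0.0802] yang 41.77 delta mm [ 1.7  0.9 79.2] turn 0.0047042662385886795 F [ 0.  -0.3  0.4] w 0.0856
```

View pics/c3.png

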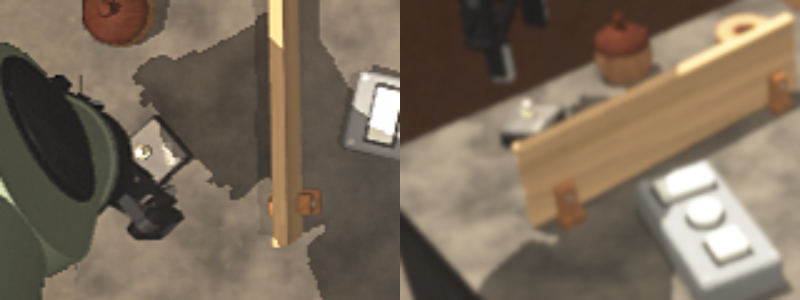

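The open fingers straddle the movement (150,150 in the left panel), and the keys are up. Descend and grip.

>>> move_arm:
  moves: "1.5 1 20 0; 1.5 1 40 0; 1.5 1 55 0; 1.5 1 65 0; 1.5 1 71 0; 1.5 1 75 0; 1.5 1 77 0; 1.5 1 78.5 0; 1.5 1 78.5 0; 1.5 1 78.5 0"

```text
clock: 11.75
position: [0.4211, 0.2425, 0.0017]
tool_rot: [3.141, 0.0, 2.3]
force: [-0.2, -0.4, -0.3]
grip_width: 0.0854
```

>>> move_arm:
  moves: "0 0 0 0; 0 0 0 0; 0 0 0 0; 0 0 0 0; 0 0 0 0; 0 0 0 0; 0 0 0 0; 0 0 0 0; 0 0 0 0; 0 0 0 0"
  grip: 0
  grip_force: 40

```text
clock: 12.58
position: [0.421, 0.2425, 0.0016]
tool_rot: [3.141, -0.0, 2.3]
force: [-0.9, -0.2, 7.5]
grip_width: 0.0488
```

>>> move_arm:
  moves: "0 0 -4 0; 0 0 -12 0; 0 0 -25 0; 0 0 -45 0; 0 0 -65 0; 0 0 -85 0; 0 0 -105 0; 0 0 -125 0; 0 0 -140 0; 0 0 -140 0"

```text
clock: 13.42
position: [0.4219, 0.243, 0.1444]
tool_rot: [3.137, 0.0, 2.3]
force: [1.5, 1.1, -0.0]
grip_width: 0.0486
```

Run:
```python
from h import *
go(.6245,-.003,.14,62.5)
p=bot.grab_frame("top");q=bot.grab_frame("scene")
a=p["frame"][240:360,140:300,::-1];b=q["frame"][120:240,120:280,::-1]
cv2.imwrite("pics/c4.png",np.hstack([cv2.resize(a,(400,300)),cv2.resize(b,(400,300))]))
```

```text
clk 13.42 pos [0.4219 0.243  0.1444] yang 41.76 delta mm [-318.4  -12.7    4.4] turn -0.3619803855686505 F [ 1.5  1.1 -0. ] w 0.0486
```

View pics/c4.png

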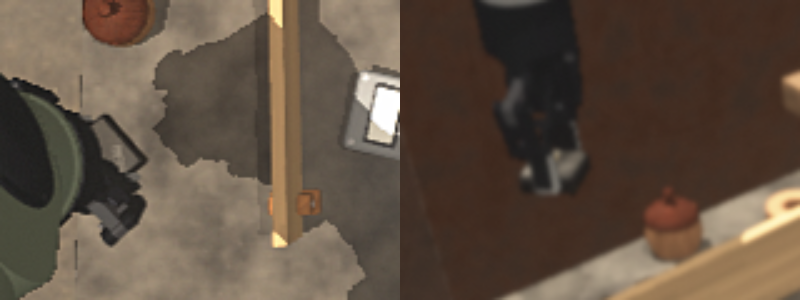

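The movement is held (48.6 mm opening) in both panels and lifted to 0.14 m. Now I'll carry it over the guard.

>>> move_arm:
  moves: "-20 -1 -10 0; -50 -2 -10 0; -83 -3 -10 -0.04; -116 -5 -10 -0.08; -149 -6 -10 -0.12; -182 -7 -10 -0.17; -215 -9 -10 -0.22; -248 -10 -10 -0.27; -276 -11 -10 -0.32; -295 -12 -10 -0.362"

```text
clock: 14.35
position: [0.6093, 0.0114, 0.15]
tool_rot: [-3.14, -0.001, 2.662]
force: [-0.6, -0.9, -0.9]
grip_width: 0.0488
```

Run:
```python
from h import *
go(.6245,-.003,.12,62.5)
```

```text
clk 14.35 pos [0.6093 0.0114 0.15  ] yang 62.53 delta mm [-20.2  -5.7  30. ] turn 0.0005798214904162342 F [-0.6 -0.9 -0.9] w 0.0488
```

>>> move_arm:
  moves: "-7 -2 0 0; -14 -4 0 0; -20 -5.7 5 0; -20 -5.7 15 0; -20 -5.7 25 0; -20 -5.7 35 0; -20 -5.7 42 0; -20 -5.7 45 0; -20 -5.7 45 0; -20 -5.7 45 0"

```text
clock: 15.18
position: [0.6236, 0.0003, 0.1063]
tool_rot: [-3.142, -0.0, 2.662]
force: [0.4, -0.7, 0.4]
grip_width: 0.0487
```

Run:
```python
from h import *
go(.6245,-.003,.0715,62.5)
p=bot.grab_frame("top");q=bot.grab_frame("scene");w=cloud(q);wt=cloud(p)
a=p["frame"][130:270,230:390,::-1];b=q["frame"][160:280,240:400,::-1]
cv2.imwrite("pics/c5.png",np.hstack([cv2.resize(a,(400,350)),cv2.resize(b,(400,300))[:, :] if 0 else cv2.resize(b,(400,350))]))
for n,W,F in(("scene",w,q),("top",wt,p)):
    m=(abs(W[...,0]-.6245)<.06)&(abs(W[...,1]+.003)<.06)&(W[...,2]>.05)&(W[...,2]<.17)
    v,u=np.nonzero(m)
    print(n,m.sum(),np.histogram(W[m][:,2],bins=np.arange(.05,.171,.01))[0])
    print([ (l,[(np.round(d["at"]),round(d["conf"],2)) for d in bot.pinpoint(F,l)[:3]]) for l in("movement","pickup_top")])
```

```text
clk 15.18 pos [6.236e-01 3.000e-04 1.063e-01] yang 62.52 delta mm [-2.3 -2.5 34.8] turn 0.00033958297180434555 F [ 0.4 -0.7  0.4] w 0.0487
scene 931 [204 163   0   0   0  30 109 174  77  38  39  97]
[('movement', [(array([352., 296.]), 0.85), (array([321., 213.]), 0.72)]), ('pickup_top', [(array([321., 232.]), 0.68)])]
top 0 [0 0 0 0 0 0 0 0 0 0 0 0]
[('movement', [(array([380., 230.]), 0.97)]), ('pickup_top', [])]
```

View pics/c5.png

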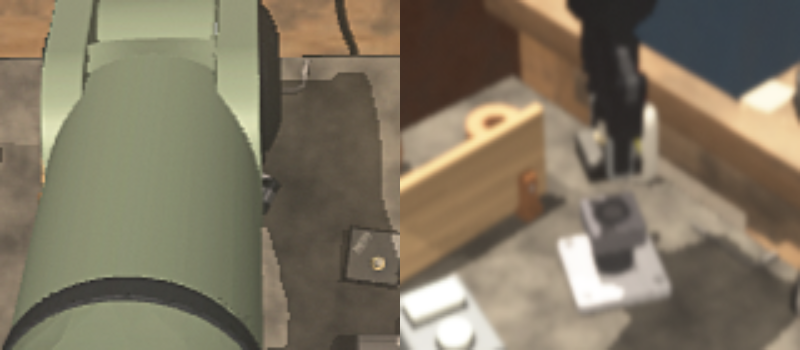

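The right panel shows the movement held over the head (610,165 above 610,215). I'll descend most of the way, then check the settled pose.

>>> move_arm:
  moves: "0 0 5 0; 0 0 10 0; 0 0 15 0; 0 0 20 0; 0 0 23 0; 0 0 25 0; 0 0 25 0; 0 0 25 0; 0 0 25 0; 0 0 25 0"

```text
clock: 16.32
position: [0.6237, 0.0001, 0.0815]
tool_rot: [3.141, 0.0, 2.662]
force: [-0.5, -0.4, -0.4]
grip_width: 0.0489
```

Run:
```python
from h import *
go(.6245,-.003,.0715,62.5)
q=bot.grab_frame("scene");w=cloud(q)
go(.6245,-.003,.0715,62.5)
cv2.imwrite("pics/c6.png",cv2.resize(q["frame"][190:270,270:370,::-1],(750,600),interpolation=2))
m=(abs(w[...,0]-.6245)<.06)&(abs(w[...,1]+.003)<.06)
for r in range(208,250,2): print(r,"c",[ (int(w[r,c,2]*1000),int(w[r,c,0]*1000),int(w[r,c,1]*1000)) if m[r,c] else 0 for c in range(308,338,4)])
```

```text
clk 16.32 pos [6.237e-01 1.000e-04 8.150e-02] yang 62.51 delta mm [-2.1 -2.4 10. ] turn 0.00022851840985584727 F [-0.5 -0.4 -0.4] w 0.0489
clk 16.37 pos [6.238e-01 1.000e-04 8.150e-02] yang 62.51 delta mm [-2.1 -2.4 10. ] turn 0.0001687959135868556 F [-0.5  0.3 -0.3] w 0.0489
208 c [0, 0, (107, 628, 29), (108, 633, 22), (143, 603, -24), (160, 590, -50), (159, 597, -55), (159, 603, -60)]
210 c [0, 0, (100, 629, 31), (100, 636, 25), (139, 601, -26), (154, 591, -49), (153, 598, -53), (151, 606, -57)]
212 c [0, 0, (94, 630, 32), (111, 619, 6), (137, 598, -28), (149, 591, -49), (140, 607, -44), (147, 605, -57)]
214 c [0, 0, (98, 620, 21), (105, 619, 7), (137, 593, -35), (140, 595, -44), (140, 602, -49), (140, 607, -55)]
216 c [0, (97, 610, 23), (95, 618, 19), (99, 620, 8), (136, 589, -38), (137, 593, -46), (137, 600, -51), (134, 609, -54)]
218 c [0, (93, 608, 21), (97, 611, 11), (95, 620, 7), (118, 602, -24), (132, 594, -45), (114, 619, -31), 0]
220 c [0, (94, 602, 14), 0, (98, 610, -2), (112, 603, -23), (114, 608, -31), (107, 620, -29), 0]
222 c [0, (89, 601, 13), (96, 601, 0), (96, 607,
[... 883 characters left out ...]
), (60, 607, -18), (59, 615, -23), (59, 622, -28), (56, 630, -32)]
240 c [0, 0, (55, 594, -6), (59, 597, -16), (57, 605, -20), (54, 614, -24), (54, 621, -29), (50, 631, -31)]
242 c [(14, 612, 42), (12, 620, 37), (49, 594, -6), (53, 597, -16), (50, 606, -19), (50, 613, -25), (46, 623, -27), (45, 630, -32)]
244 c [(12, 608, 38), (13, 614, 31), (45, 593, -7), (49, 596, -18), (46, 605, -20), (45, 613, -25), (43, 621, -29), (12, 656, -6)]
246 c [(11, 604, 33), (11, 611, 27), (14, 615, 18), (39, 600, -13), (33, 611, -13), (34, 618, -20), (25, 632, -18), (11, 651, -11)]
248 c [(14, 597, 25), (13, 604, 19), (10, 614, 16), (26, 606, -5), (28, 611, -14), (29, 617, -20), (22, 630, -20), (15, 642, -20)]
```

View pics/c6.png

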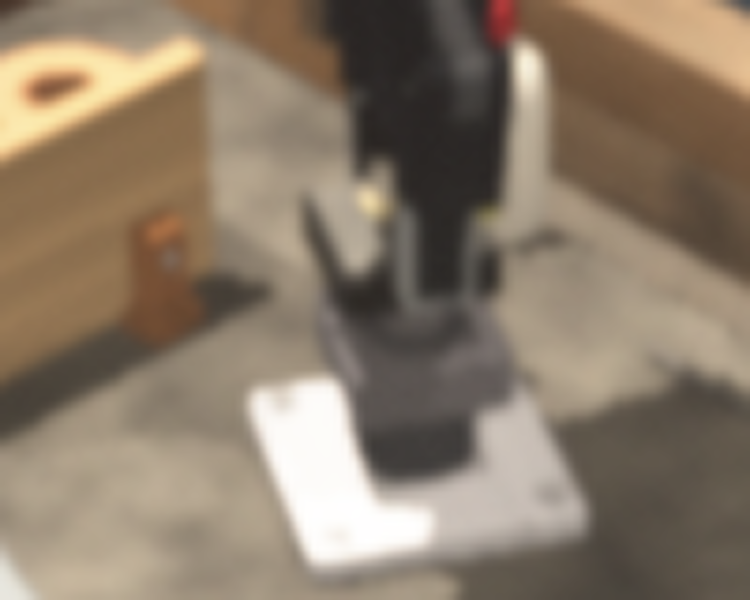

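The movement looks level: top face at about 0.097 m throughout, edges parallel to the stand's. In both camera views the head's centre comes out near (0.624, -0.0027). This is the last correction.

>>> move_arm:
  moves: "-1 -1 0 0; -2 -2.2 0 0; -2 -2.2 2 0; -2 -2.2 4 0; -2 -2.2 6 0; -2 -2.2 8 0; -2 -2.2 9.5 0; -2 -2.2 9.5 0; -2 -2.2 9.5 0; -2 -2.2 9.5 0"

```text
clock: 17.2
position: [0.6244, -0.0027, 0.0718]
tool_rot: [3.142, 0.0, 2.662]
force: [-0.5, -0.3, -0.6]
grip_width: 0.0489
```

Run:
```python
from h import *
go(.6242,-.0027,.0715,62.5)
q=bot.grab_frame("scene");w=cloud(q)
cv2.imwrite("pics/c7.png",cv2.resize(q["frame"][190:310,230:390,::-1],(800,600),interpolation=2))
C=np.array([.6242,-.0027]);a=np.radians(62.5);n1=np.array([np.cos(a),np.sin(a)]);n2=np.array([np.sin(a),-np.cos(a)])
d=w[...,:2]-C;x=d@n2;y=d@n1;z=w[...,2]
for nm,(lo,hi) in dict(head=(.045,.057),mov=(.072,.084)).items():
    m=(abs(x+.025)<.006)&(abs(y)<.02)&(z>lo)&(z<hi);print(nm,"left face",m.sum(),np.round(np.median(x[m])*1e3,1))
m=(x<-.008)&(x>-.024)&(abs(y)<.02)&(z>.075)&(z<.1)
P=np.c_[x[m],y[m],np.ones(m.sum())];print("top plane",m.sum(),np.round(np.median(z[m]),4),np.round(np.linalg.lstsq(P,z[m],rcond=None)[0],3))
```

```text
clk 17.2 pos [ 0.6244 -0.0027  0.0718] yang 62.51 delta mm [ 0.2 -0.1  0.3] turn 0.0002530781277761532 F [-0.5 -0.3 -0.6] w 0.0489
head left face 21 -24.8
mov left face 18 -25.6
top plane 83 0.0874 [0.159 0.03  0.09 ]
```

View pics/c7.png

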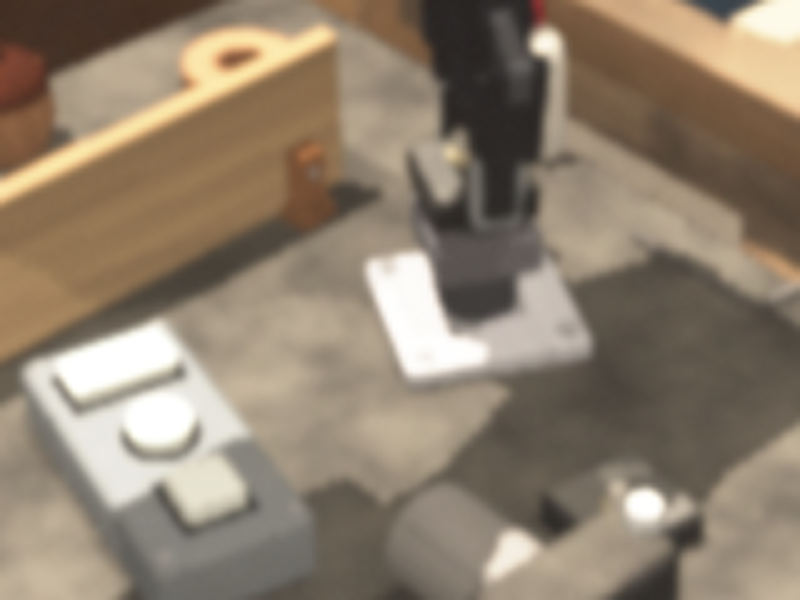

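All keys are up, and the movement sits centred above the head. The fitted slope of 0.16 probably includes points from the box's side face, so I'll check tilt robustly over averaged frames.

Run:
```python
from h import *
C=np.array([.6244,-.0027]);a=np.radians(62.5);n1=np.array([np.cos(a),np.sin(a)]);n2=np.array([np.sin(a),-np.cos(a)])
A=[]
for i in range(8):
    w=cloud(bot.grab_frame("scene"));d=w[...,:2]-C;A.append(np.stack([d@n2,d@n1,w[...,2]],-1))
M=np.nanmedian(A,0);x,y,z=M[...,0],M[...,1],M[...,2]
m=(x<-.0115)&(x>-.0235)&(abs(y)<.023)&(z>.08)&(z<.097)
Q=M[m]*1e3;Q=Q[np.argsort(Q[:,0])]
print(np.round(Q,0).astype(int).tolist())
from scipy.optimize import least_squares
P=np.c_[Q[:,:2],np.ones(len(Q))];r=least_squares(lambda b:P@b-Q[:,2],[0,0,88],loss="soft_l1",f_scale=.7).x;print(r)
```

```text
[[-23, -5, 87], [-23, -13, 87], [-23, -22, 85], [-23, -22, 87], [-23, 15, 87], [-23, 6, 88], [-23, -11, 88], [-22, -2, 87], [-22, -19, 88], [-22, 18, 88], [-22, 10, 87], [-22, 2, 87], [-21, -7, 88], [-21, -15, 88], [-21, 13, 88], [-21, 5, 88], [-21, -21, 87], [-21, -3, 88], [-20, -20, 84], [-20, -11, 88], [-20, -19, 88], [-20, 18, 88], [-20, 10, 87], [-20, 1, 88], [-19, -8, 88], [-19, -16, 89], [-19, 12, 88], [-19, 23, 87], [-19, -22, 84], [-19, -5, 89], [-19, 5, 88], [-19, -22, 87], [-18, -12, 88], [-18, 8, 88], [-18, 17, 88], [-18, -18, 87], [-17, 1, 87], [-17, -8, 88], [-17, -16, 88], [-17, 21, 88], [-17, 13, 88], [-16, 4, 88], [-16, -22, 84], [-16, -21, 86], [-16, -4, 87], [-16, -12, 87], [-16, -20, 87], [-15, 17, 87], [-15, -1, 88], [-15, 9, 87], [-15, -17, 88], [-15, -8, 88], [-15, 20, 88], [-14, 13, 87], [-14, -22, 86], [-14, 5, 87], [-14, -13, 88], [-14, -4, 87], [-14, -21, 88], [-14, 16, 88], [-13, 8, 88], [-13, -1, 88], [-13, -9, 88], [-13, -16, 87], [-13, 19, 88], [-12, 11, 88], [-12, -5, 88], [-12, -14, 88], [-12, 4, 87], [-12, -22, 86], [-12, -21, 87]]
[-8.57605891e-04  1.20169851e-02  8.75677657e+01]
```

The averaged frames show it level (slope about 0.01), with the top at 0.0876–0.088 m. That puts the underside about 10 mm above the head, so I'm handing in.

Run:
```python
from h import *
print(bot.job_done()); go(.6242,-.0027,.0718,62.5)
```

```text
the job is handed in; nothing more can be done
None
the job is handed in; nothing more can be done
```

The job is handed in at about 17.6 s on the robot's clock; no verdict is reported.

**What I did:** I pressed the bar, round and square keys in that order, each to its stop (19–28 N at the fingers), and let each come up before the next. Of the two look-alikes, I took the movement nearest the base, at (0.421, 0.2425). I gripped it at 40 N and carried it over the guard with the underside near 0.15 m. It finished held above the pickup head.

**Last checks:**
- **Grip:** the fingers were 48.9 mm apart on the movement, and the wrist force was near zero.
- **Position:** the tool was within 0.3 mm of the target centre, and the faces I could see were within about 1 mm of the head's. The jaws were in line with the head's measured sides (62.5°).
- **Height and level:** the movement's top was at about 88 mm, which puts its underside about 10 mm above the head. The tilt was about 0.01 rad.
- **Keys:** all three were up in the last picture.

**Disagreements:**
- **Tilt:** a first single-frame fit gave a slope of 0.16. I put this down to points from the box's side face and the fingers; an average of eight frames showed it level.
- **Grasp:** while the fingers closed there was a brief upward force of about 7.5 N, with no shift of the movement that I could see.

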